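# Slide a dead display module out of its test nest into the reject bin

### The job

The display module in the test nest at the bench edge is dead and goes into the reject bin that hangs below the nest's mouth. Swing the latch fully open, press a fingertip lightly on the module's glass and draw it out through the mouth until it drops into the bin, then swing the latch shut again. The glass must not crack, so press only as hard as it takes to move the module; leave the spare module on the bench alone.

Things in the scene. Friction and masses are not known exactly. Their poses are not given: they have to be found in the camera images.
- nest: test nest fixed at the bench edge on feet, underside 3 to 9 mm above the bench (z 0). Origin: its underside, middle of the mouth edge, just past the bench edge; x runs inward along the slide, y along the edge, z up; the mouth looks to -x. Flat slick bed at z 10 mm from x 0 to 112; walls at y +-34.5 mm, 16 mm thick, tops at z 22 (screw heads 24.5); rear contact block from x 112, 42 mm high.
- panel: the dead module in the nest: flat plate 96 (x) x 66 (y) x 8 mm, 0.11 to 0.18 kg, black glass up, 4 mm below the wall tops, so no side can be gripped. Origin: middle of its underside. A spring plunger in the +y wall (x 60 mm) pinches it for the first 45 mm: a fingertip must press with 6 to 8 N to draw it along. The rigid glass cracks over 16 N: touch down at a few mm/s, watching the force.
- bin: grey open bin, 165 x 190 x 115 mm (x, y, z), walls 4 mm, hung from the nest under its mouth and turned like it; rim 8 mm below the nest's underside. Origin: middle of its underside, 79 mm out from the mouth edge (nest x -79, z -123). It does not move; the module tips over the mouth edge and falls in once the pressed spot passes the edge.
- latch (a joint): swing latch, a steel bar before the mouth that bars the module's way. 0 rad = shut (bar across the mouth, at its stop), 1.75 = fully open (its other stop; bar points outward beside the mouth). Pivot upright at nest x -7, y 44.5 mm. Opening carries the knob from the middle of the mouth outward (nest -x), then toward +y. Stiff (about 2 N at the knob), stays where it is left.
- latch_knob (a point): middle of the top of the latch's upright round black knob, 42 mm from the pivot. Knob 15.6 mm across and 29 mm tall, its top 53 mm and its foot 24 mm above the nest's underside; pinch it from above and carry it round its circle.
- spare_panel: spare module that lies flat on the bench behind the nest, same make and size (96 x 66 x 8 mm) as the dead one; origin in the middle of its underside. It stays where it is.

How it is judged:
By the outcome, as a careful person would: the job done as asked, in the order asked, and still so for the second after the job is handed in, with the robot touching nothing.
It also fails if it takes over 69 s, if anything falls off the work surface, if the arm or the gripper's body presses on something with over 40 N, if the wrist force passes 120 N, or if a joint passes its speed limit or range.

### The arm

A 6-joint arm with a two-finger parallel gripper is mounted at the origin on a cart in front of the work surface, level with it; the furniture and walls round the work are solid. World frame = base frame: x ahead of the robot, y to its left, z up, the work surface at z = 0. Lengths are in mm, angles in rad, forces in N, time in s.
With the tool pointing down it reaches from about 350 to 725 mm from the base axis. Payload 6 kg.
Tool frame: the origin (TCP) lies at the very end of the fingers, on their centre line; the grasp point (between the pads) lies 19 mm behind it (bot.hold_point_z is the distance from the TCP to the grasp point, in mm); z points along the fingers, y is the line along which they close (so a half turn about z gives the same grasp; the last joint's range is limited). The gripper opens to 85 mm and grips with 20 to 120 N. Pads are 22 mm wide; open, the fingers measure 114 mm over their backs; the gripper's body (76 mm by 85 mm) begins 54 mm behind the grasp point. The pads swing forward as they close: fully open they stand 13 mm farther back than shut.
Start: joints at [-0.867, 0.04, 0.085, 0, -1.615, -0.334], TCP at [216.865, -559.413, 231.261] pointing down, gripper open.
Joint ranges: [-2.56, 2.56], [-1.29, 2.01], [-1.08, 1.49], [-3.29, 1.98], [-2.81, -0.18], [-2.99, 2.99]. Speed limits (rad/s): [2.57, 2.57, 3.01, 3.14, 3.14, 3.14].

### API

Orientations are given as a unit quaternion [w, x, y, z].
In Python, from workcell import bot gives the robot as it stands.
- The arm moves only by the shell command python3 -m creep 'ROWS' [FORCE]. ROWS is JSON, a list of rows, each a list of 3 entries, a list of its own where there are three numbers: the shift along the tool's x, y, z scaled (see below), then the turn, a rotation vector about the tool's x, y, z scaled (see below), then the gripper's target within -1 to 1 (fully open at 1, half-way at 0, shut at -1). In form: [[[tx, ty, tz], [wx, wy, wz], grip], ...]. A call has 1 to 10 rows; each row shifts and turns the commanded pose from where the row before left it, along the tool's axes as they then stand; what a row does not reach is not made up. The controller multiplies each number of a shift by 0.4 m and each number of a turn by pi rad. A row lasts 1/8 s, in which the tool goes at most 62.5 mm and 10.7 degrees, less where a joint would pass 70% of its speed; a pose out of reach is approached as far as the arm can. A call with a number of a shift or a turn outside -1 to 1 is refused whole. A call with a gripper value outside its range is refused whole. The fingers move at their own pace and stop on an object; FORCE is the grip in N (left out, the last holds). Time passes only in rows, so rows that do not move let the fingers close. It gives the time, the measured TCP pose, the force, the opening and the grip force at its end, in the units of the state.
- bot.state(): the state, without advancing time (a new reading comes with each control period).
- bot.get_image(name): name is "scene" or "top" or "wrist"; returns (picture, depth): 480x640x3 uint8, red, green, blue; 480x640 float32, mm along the optical axis (not along the pixel's ray), 0 where there is no reading.
- bot.calibration(name): a dict with "intrinsics" (3x3 intrinsics, pixels), "pose" (4x4, takes a point from camera to world coordinates); the wrist camera has in their place "T_tool_cam" (4x4, takes a point from camera to tool coordinates, whose origin is the TCP and whose axes are the flange's). Camera axes: x right, y down, z forward; pixel columns grow to the right and rows downward; lengths in mm; the calibration is good to about 2 mm. A picture is of the moment at which its call begins: read the wrist's pose just before it. calibration takes no time and is no camera call.
- bot.finish_job(): hands the job in; it is judged then, once.
The state is a dict: "time_s": time; "joints": joint angles; "qvel": joint speeds; "joint_efforts": joint torques, N m; "ee_pos": TCP position; "ee_rot": TCP orientation; "force": force on the tool from outside, world axes, zero at the start; "wrist_torque": the same for the moment, N m; "gripper_width": finger opening in mm; "grip_force": force on a finger pad.
Only numpy, scipy, OpenCV 4.12 (cv2) and the standard library are available. Lean on these libraries where they do the work, as an engineer would, in place of code of your own. Each camera call takes 0.05 s, during which the arm holds its last target. There are 200 camera calls.

## Working session

There is one attempt and no reset: what is moved stays moved. The work goes in short steps, Python scripts to look and compute and a shell command to move; the robot and the scene stay as the last step left them, time stands still between calls to the robot, and variables do not carry over. Pictures are saved under pics/ and viewed, at most 10 in all, crops included, and the job is handed in when it is done.

```bash
mkdir -p pics; cat > h.py <<'E'
import numpy as np, cv2
from workcell import bot
from scipy.spatial.transform import Rotation as R
def cam(n):
    c=bot.calibration(n); K=np.array(c["intrinsics"])
    if n=="wrist":
        s=bot.state(); T=np.eye(4); q=s["ee_rot"]; T[:3,:3]=R.from_quat([q[1],q[2],q[3],q[0]]).as_matrix(); T[:3,3]=s["ee_pos"]
        return K,T@np.array(c["T_tool_cam"])
    return K,np.array(c["pose"])
def shot(n,f):
    K,T=cam(n); im,d=bot.get_image(n); cv2.imwrite("pics/"+f+".png",im[:,:,::-1]); np.savez("pics/"+f+".npz",im=im,d=d,K=K,T=T)
    return im,d,K,T
def onplane(uv,z,K,T):
    r=T[:3,:3]@np.linalg.inv(K)@np.array([uv[0],uv[1],1.]); return T[:3,3]+r*(z-T[2,3])/r[2]
def pt(uv,d,K,T):
    z=np.median(d[int(uv[1])-1:int(uv[1])+2,int(uv[0])-1:int(uv[0])+2]); return (T@np.append(np.linalg.inv(K)@np.array([uv[0],uv[1],1.])*z,1))[:3]
def load(f):
    a=np.load("pics/"+f+".npz"); return a["im"],a["d"],a["K"],a["T"]
E
python3 - <<'E'
from h import *
for n in("top","scene"):
    im,d,K,T=shot(n,n+"0"); print(n,K[0,0],T.round(2).tolist())
print(bot.state())
E
```

```text
top 442.0437602600266 [[0.03, -0.99, 0.11, 383.64], [-1.0, -0.02, 0.04, -1.59], [-0.03, -0.11, -0.99, 875.42], [0.0, 0.0, 0.0, 1.0]]
scene 586.1797976477627 [[-0.72, -0.32, 0.62, -40.6], [-0.7, 0.32, -0.64, 562.89], [0.01, -0.89, -0.45, 381.31], [0.0, 0.0, 0.0, 1.0]]
{'time_s': 0.1, 'joints': array([-8.67315182e-01,  4.07447897e-02,  8.39161277e-02, -3.87884094e-04,
       -1.61550313e+00, -3.33688792e-01]), 'qvel': array([-0.00085094, -0.0008973 ,  0.00323925,  0.00259347, -0.00049563,
        0.00011996]), 'joint_efforts': array([-5.98182858e-03, -3.69346690e+01,  3.48281586e+01,  6.95176899e+00,
       -4.59026676e-03, -2.22499233e-05]), 'ee_pos': array([ 216.80268964, -559.14590396,  230.38967012]), 'ee_rot': array([-2.12248589e-04, -1.83852796e-01,  9.82953469e-01,  7.62828701e-04]), 'force': array([-0.70508026, -0.37475814, -0.0812954 ]), 'wrist_torque': array([-0.02228586, -0.00513047, -0.00328398]), 'grip_force': 0.0, 'gripper_width': 85.19863193580439}
```

View pics/top0.png

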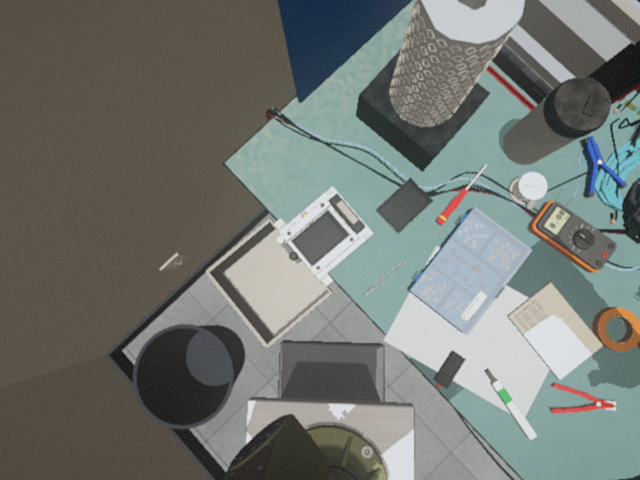

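View pics/scene0.png

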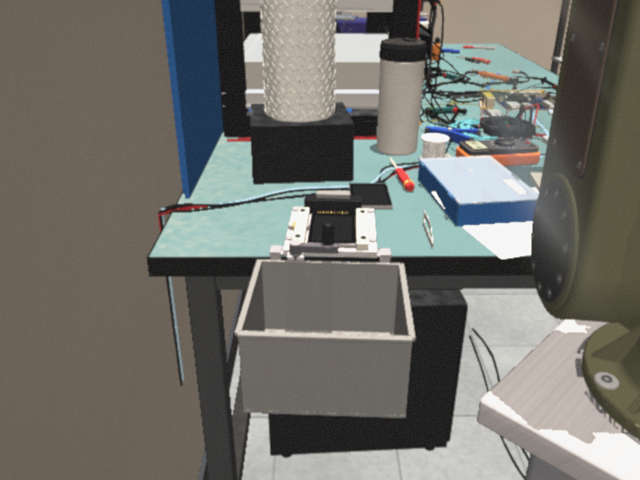

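The top view shows the nest around (325,235), knob about (293,256), bin about (268,282) and the spare at (404,205). The nest mouth faces lower-left.

```bash
python3 - <<'E'
from h import *
im,d,K,T=load("top0")
cv2.imwrite("pics/c1.png",cv2.resize(im[180:330,200:400,::-1],(800,600),interpolation=cv2.INTER_CUBIC))
for n,uv in dict(knob=(293,256),panel=(320,237),wallL=(300,225),bench=(370,250),spare=(404,205),bin=(268,282)).items(): print(n,pt(uv,d,K,T).round(1), onplane(uv,20,K,T).round(1))
im,d,K,T=load("scene0")
for n,uv in dict(knob=(328,230),panel=(333,225),spare=(372,194)).items(): print(n,pt(uv,d,K,T).round(1))
E
```

```text
knob [425.5  73.7  62.3] [427.7  77.6  20. ]
panel [465.4  26.   26.6] [466.   26.3  20. ]
wallL [487.3  65.2  30.6] [488.6  66.   20. ]
bench [444.4 -72.5   1.4] [443.2 -71.   20. ]
spare [ 534.5 -137.4    9.2] [ 532.6 -135.7   20. ]
bin [ 375.2  143.4 -110.1] [376.3 124.3  20. ]
knob [420.8  80.5  55.8]
panel [418.5  73.9  61.4]
spare [ 529.8 -138.2    9.2]
```

View pics/c1.png

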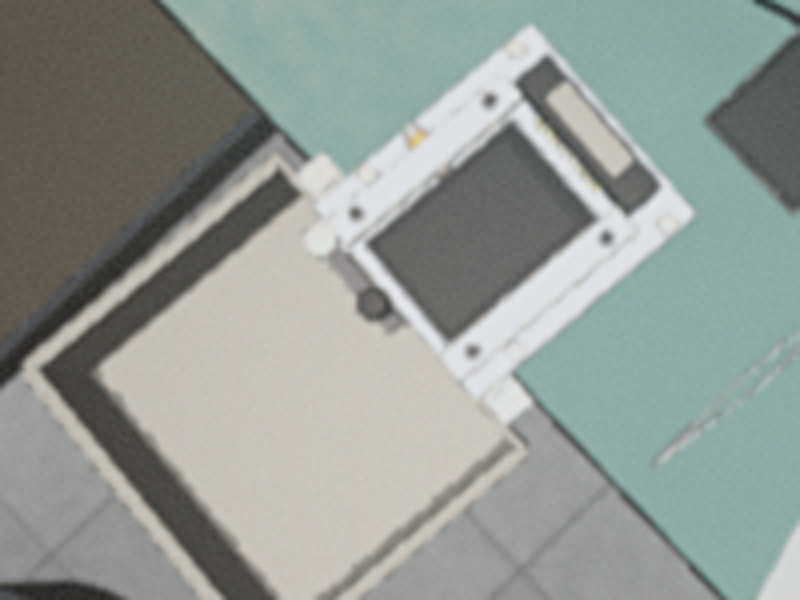

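Crop (4x, offset 200,180): knob at (374,304), pivot cap (320,238), glass corners (515,125),(597,217),(450,340),(370,243), and spare at right edge.

```bash
python3 - <<'E'
from h import *
im,d,K,T=load("top0")
P=lambda c,z: onplane((200+c[0]/4-.4,180+c[1]/4-.4),z,K,T)[:2]
A,B,C,D=[P(c,24) for c in((515,125),(597,217),(450,340),(370,243))]
k=P((374,304),59);pv=P((320,238),32)
print("corners",A,B,C,D,np.linalg.norm(A-D),np.linalg.norm(B-C),np.linalg.norm(A-B))
xs=(A-D)+(B-C);ys=(A-B)+(D-C)
print("yaw",np.degrees(np.arctan2(xs[1],xs[0])),np.degrees(np.arctan2(ys[1],ys[0]))-90)
print("ctr",(A+B+C+D)/4,"knob",k,"pivot",pv,np.linalg.norm(k-pv),"yaw from latch",np.degrees(np.arctan2(*(pv-k)[::-1]))-90)
# wall top heights from depth, via nest frame
v,u=np.mgrid[180:300,250:400]; Z=d[180:300,250:400]
X=np.linalg.inv(K)@np.stack([u*Z,v*Z,Z]).reshape(3,-1); W=(T[:3,:3]@X).T+T[:3,3]
yaw=np.arctan2(xs[1],xs[0]); n=(W[:,:2]-(A+B+C+D)/4)@np.array([[np.cos(yaw),-np.sin(yaw)],[np.sin(yaw),np.cos(yaw)]])
m=W[:,2]
for nm,s in dict(glass=(abs(n[:,0])<30)&(abs(n[:,1])<20),wall=(abs(n[:,0])<30)&(abs(n[:,1])>38)&(abs(n[:,1])<48),bench=(abs(n[:,0])<30)&(n[:,1]<-60)&(n[:,1]>-80)).items(): print(nm,np.median(m[s]),s.sum())
w=(m>18)&(m<45)&(abs(n[:,0])<90)&(abs(n[:,1])<70); print("ext",np.percentile(n[w],[1,99],axis=0))
kk=(m>45)&(n[:,0]<-40)&(abs(n[:,1])<30)&(n[:,0]>-80);print("knobdepth",kk.sum(),W[kk].mean(0))
E
```

```text
corners [517.15195791  11.26701477] [473.09726875 -29.48015531] [411.92249522  39.87278128] [457.77068166  80.04027079] 90.86196516189975 92.47801214062495 60.009561792048586
yaw -48.885659909530716 -48.01205811114044
ctr [464.98560088  25.42497788] knob [426.44283561  73.85790868] pivot [458.88910456 103.44260113] 43.90916072789661 yaw from latch -47.64126325698507
glass 27.149359109630666 638
wall 31.183597631724297 315
bench 0.9947261169758121 316
ext [[-64.78474115 -58.60347772]
 [ 82.40059689  61.62496618]]
knobdepth 61 [425.82959833  74.12638649  59.77884645]
```

```bash
R='[[-0.0935,0.0855,0],[0,0,0],0]'; python3 -m creep '[[[-0.0935,0.0855,0],[0,0,0],0],[[-0.0935,0.0855,0],[0,0,0],0],[[-0.0935,0.0855,0],[0,0,0],0],[[-0.0935,0.0855,0],[0,0,0],0],[[-0.0935,0.0855,0],[0,0,0],0],[[-0.0935,0.0855,0],[0,0,0],0],[[-0.0935,0.0855,0],[0,0,0],0],[[-0.0935,0.0855,0],[0,0,0],0],[[-0.0935,0.0855,0],[0,0,0],0],[[-0.0545,0.106,0],[0,0,0],0]]' 30
python3 -m creep '[[[-0.0545,0.106,0],[0,0,0],0],[[-0.0545,0.106,0],[0,0,0],0],[[-0.0545,0.106,0],[0,0,0],0],[[0,0,0],[0,0,-0.0557],0],[[0,0,0],[0,0,-0.0557],0],[[0,0,0],[0,0,-0.0557],0],[[0,0,0],[0,0,-0.0557],0],[[0,0,0],[0,0,-0.0557],0],[[0,0,0],[0,0,-0.0557],0],[[0,0,0],[0,0,-0.0557],0]]'
python3 -m creep '[[[0,0,0],[0,0,-0.0557],0],[[0,0,0],[0,0,-0.0557],0],[[0,0,0],[0,0,-0.0557],0],[[0,0,0],[0,0,-0.0557],0],[[0,0,0],[0,0,-0.0557],0],[[0,0,0],[0,0,-0.0557],0],[[0,0,0],[0,0,-0.0557],0],[[0,0,0],[0,0,-0.0557],0],[[0,0,0],[0,0,-0.0557],0],[[0,0,0],[0,0,-0.0557],0]]'
python3 -m creep '[[[0,0,0],[0,0,-0.0557],0],[[0,0,0],[0,0,-0.0557],0],[[0,0,0],[0,0,-0.0557],0],[[0,0,0],[0,0,0],0]]'
python3 - <<'E'
from h import *
im,d,K,T=shot("wrist","w1"); print(T.round(2).tolist(),bot.state()["joints"].round(3))
E
```

```text
time_s: 1.35
ee_pos: [424.8, -101.6, 230.5]
ee_rot: [-0.001, -0.184, 0.983, 0.0]
force: [0.3, 1.1, -0.5]
gripper_width: 42.2
grip_force: 0.0
time_s: 2.6
ee_pos: [439.3, 38.9, 230.9]
ee_rot: [0.0, 0.718, -0.697, -0.0]
force: [0.0, -0.0, 0.9]
gripper_width: 42.5
grip_force: 0.0
time_s: 3.85
ee_pos: [439.3, 38.9, 230.9]
ee_rot: [-0.0, 0.995, 0.104, -0.0]
force: [0.2, 0.4, -0.8]
gripper_width: 42.5
grip_force: 0.0
time_s: 4.35
ee_pos: [439.3, 38.9, 231.0]
ee_rot: [-0.0, 0.935, 0.355, -0.0]
force: [0.4, -0.6, -0.2]
gripper_width: 42.5
grip_force: 0.0
[[0.66, -0.72, -0.21, 490.56], [-0.75, -0.64, -0.19, 86.97], [-0.0, 0.28, -0.96, 374.44], [0.0, 0.0, 0.0, 1.0]] [ 0.55  -0.394 -0.295 -0.    -1.671  1.745]
```

View pics/w1.png

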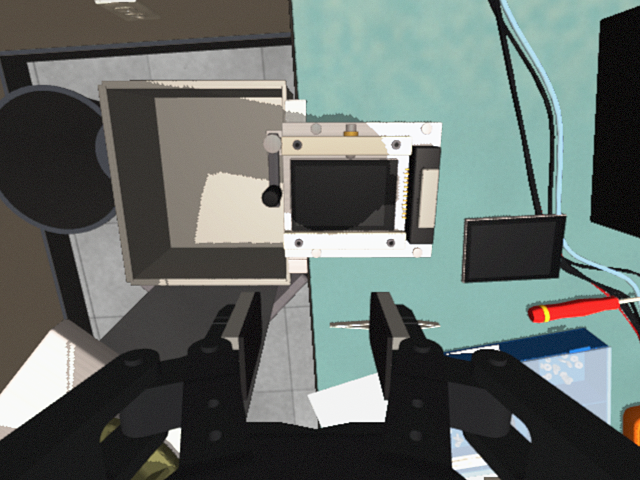

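Wrist view: knob top about (271,196), pivot (272,143), glass corners about (291,160),(396,160),(398,229),(291,230). The latch is shut.

```bash
python3 - <<'E'
from h import *
im,d,K,T=load("w1")
g=im.max(2); 
m=((g<60)[180:215,255:285]).astype(np.uint8); n,l,s,c=cv2.connectedComponentsWithStats(m); i=1+np.argmax(s[1:,4]); print("knob blob",s[i],c[i]+[255,180])
v,u=np.mgrid[100:270,230:450]; Z=d[100:270,230:450]
W=((T[:3,:3]@np.linalg.inv(K)@np.stack([u*Z,v*Z,Z]).reshape(3,-1)).T+T[:3,3])
k=(W[:,2]>54)&(u.ravel()<300)&(u.ravel()>255); kk=W[k]; print("knob depth",k.sum(),kk.mean(0),np.median(kk[:,2]),u.ravel()[k].mean(),v.ravel()[k].mean())
P=lambda c,z: onplane(c,z,K,T)[:2]
A,B,C,D=[P(c,26) for c in((396,160),(398,229),(291,230),(291,160))]
xs=(A-D)+(B-C); ys=(A-B)+(D-C); print("yaw",np.degrees(np.arctan2(xs[1],xs[0])),np.degrees(np.arctan2(ys[1],ys[0]))-90,"ctr",(A+B+C+D)/4,np.linalg.norm(A-D),np.linalg.norm(A-B))
kn=P((u.ravel()[k].mean(),v.ravel()[k].mean()),60); pv=P((272,143),34);print(kn,pv,np.degrees(np.arctan2(*(pv-kn)[::-1]))-90)
print("glass z",np.median(W[(u.ravel()>310)&(u.ravel()<380)&(v.ravel()>170)&(v.ravel()<220),2]),"wall z",np.median(W[(u.ravel()>310)&(u.ravel()<380)&(v.ravel()>237)&(v.ravel()<247),2]),"bench",np.median(W[(u.ravel()>310)&(u.ravel()<380)&(v.ravel()>263),2]))
E
```

```text
knob blob [  7   5  20  22 326] [271.8190184  195.62883436]
knob depth 328 [431.45835784  77.82686145  90.88356453] 61.83040605456674 271.7865853658537 195.6890243902439
yaw -48.03865401724849 -46.35001432882184 ctr [462.93855178  28.05991557] 91.84288671551985 62.57334709940159
[426.71357759  77.44299299] [455.9963228  105.31499526] -46.41393691859386
glass z 27.204100614208016 wall z 31.16595832354659 bench 1.014210091163818
```

```bash
python3 -m creep '[[[0.00925,-0.0226,0.08],[0,0,0],0],[[0.00925,-0.0226,0.1],[0,0,0],0],[[0.00925,-0.0226,0.1],[0,0,0],0],[[0.00925,-0.0226,0.0875],[0,0,0],0],[[0,0,0],[0,0,0],0]]'
python3 - <<'E'
from h import *
im,d,K,T=shot("wrist","w2")
E
```

```text
time_s: 5.03
ee_pos: [424.8, 75.2, 81.8]
ee_rot: [0.0, 0.935, 0.355, -0.003]
force: [1.0, 0.3, 0.5]
gripper_width: 42.8
grip_force: 0.0
```

View pics/w2.png

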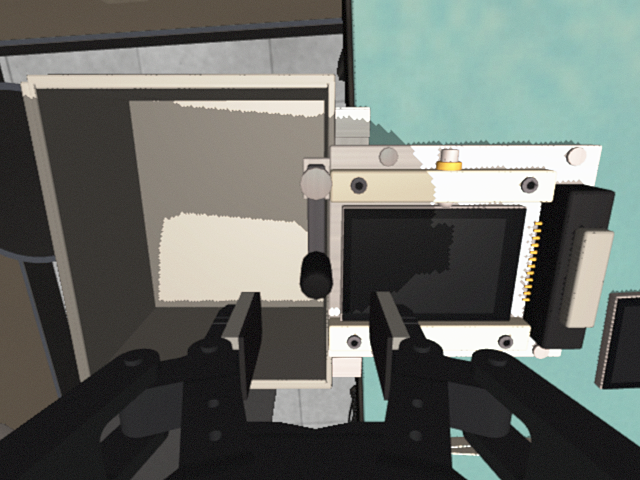

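Fingers straddle the knob, whose top is near (316,286), centred between the pads.

```bash
python3 - <<'E'
from h import *
im,d,K,T=load("w2")
print(onplane((316,286),61,K,T), pt((316,286),d,K,T),pt((316,280),d,K,T), onplane((316,184),34,K,T),pt((316,184),d,K,T))
A,B,C,D=[onplane(c,27,K,T)[:2] for c in((525,206),(509,318),(342,320),(343,205))]
xs=A-D+B-C;print(np.degrees(np.arctan2(xs[1],xs[0])),(A+B+C+D)/4)
E
python3 -m creep '[[[0,0,0.03],[0,0,0],0],[[0,0,0.03],[0,0,0],0],[[0,0,0.03],[0,0,0],0],[[0,0,0.025],[0,0,0],0],[[0,0,0],[0,0,0],0]]'
```

```text
[424.27945734  76.89837532  61.        ] [424.62666266  77.20822887  62.08729265] [426.78454623  79.12972691  62.06171665] [455.81686482 104.9643553   34.        ] [455.88225761 105.02296038  34.59977153]
-48.09566429571422 [463.18165638  29.89685897]
time_s: 5.7
ee_pos: [425.9, 75.4, 37.3]
ee_rot: [0.0, 0.935, 0.356, -0.001]
force: [0.2, -0.5, 1.4]
gripper_width: 42.5
grip_force: 0.0
```

```bash
python3 -m creep '[[[0,0,0],[0,0,0],-1],[[0,0,0],[0,0,0],-1],[[0,0,0],[0,0,0],-1],[[0,0,0],[0,0,0],-1]]' 30
```

```text
time_s: 6.2
ee_pos: [426.5, 76.1, 38.8]
ee_rot: [-0.0, 0.934, 0.356, 0.0]
force: [-5.0, 2.8, 5.4]
gripper_width: 14.5
grip_force: 29.6
```

```bash
python3 -m creep '[[[0.0004,-0.00915,0],[0,0,0.0278],-1],[[0.0004,-0.00915,0],[0,0,0.0278],-1],[[0.0004,-0.00915,0],[0,0,0.0278],-1],[[0.0004,-0.00915,0],[0,0,0.0278],-1],[[0.0004,-0.00915,0],[0,0,0.0278],-1],[[0.0004,-0.00915,0],[0,0,0.0278],-1],[[0.0004,-0.00915,0],[0,0,0.0278],-1],[[0.0004,-0.00915,0],[0,0,0.0278],-1],[[0.0004,-0.00915,0],[0,0,0.0278],-1],[[0.0004,-0.00915,0],[0,0,0.0278],-1]]'
```

```text
time_s: 7.45
ee_pos: [416.2, 109.8, 38.9]
ee_rot: [0.0, 0.997, -0.074, 0.0]
force: [-5.1, 0.4, 6.5]
gripper_width: 14.1
grip_force: 29.6
```

```bash
python3 -m creep '[[[0.0004,-0.00915,0],[0,0,0.0278],-1],[[0.0004,-0.00915,0],[0,0,0.0278],-1],[[0.0004,-0.00915,0],[0,0,0.0278],-1],[[0.0004,-0.00915,0],[0,0,0.0278],-1],[[0.0004,-0.00915,0],[0,0,0.0278],-1],[[0.0004,-0.00915,0],[0,0,0.0278],-1],[[0.0004,-0.00915,0],[0,0,0.0278],-1],[[0.0004,-0.00915,0],[0,0,0.0278],-1],[[0.0004,-0.00915,0],[0,0,0.0278],-1],[[0.0004,-0.00915,0],[0,0,0.0278],-1]]'
python3 -m creep '[[[0,-0.005,0],[0,0,0.01],-1],[[0,-0.004,0],[0,0,0],-1],[[0,0,0],[0,0,0],-1]]'
```

```text
time_s: 8.7
ee_pos: [436.0, 139.9, 38.9]
ee_rot: [-0.001, 0.872, -0.489, -0.0]
force: [-4.9, 3.0, 5.3]
gripper_width: 13.9
grip_force: 29.6
time_s: 9.07
ee_pos: [436.4, 140.0, 38.7]
ee_rot: [0.003, 0.865, -0.501, -0.002]
force: [-20.0, -1.5, 16.0]
gripper_width: 14.2
grip_force: 31.2
```

```bash
python3 -m creep '[[[0,0.007,0],[0,0,0],-1],[[0,0,0],[0,0,0],0],[[0,0,0],[0,0,0],0],[[0,0,0],[0,0,0],0],[[0,0,-0.03],[0,0,0],0],[[0,0,-0.06],[0,0,0],0],[[0,0,-0.06],[0,0,-0.034],0],[[0,0,0],[0,0,-0.034],0],[[0,0,0],[0,0,0],0]]'
python3 - <<'E'
from h import *
im,d,K,T=shot("wrist","w3")
E
```

```text
time_s: 10.2
ee_pos: [436.7, 140.0, 99.2]
ee_rot: [-0.0, 0.914, -0.407, 0.0]
force: [-0.3, -0.7, 0.7]
gripper_width: 42.7
grip_force: 0.0
```

View pics/w3.png

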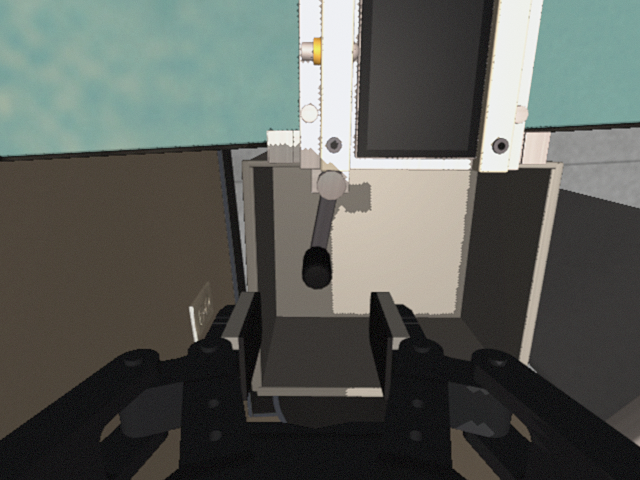

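The latch is open with its bar pointing outward (knob at (317,268)); the glass front edge runs (357,156)–(478,158).

```bash
python3 - <<'E'
from h import *
im,d,K,T=load("w3")
o=np.array([429.1,69.2]);a=np.radians(-47.9);M=np.array([[np.cos(a),-np.sin(a)],[np.sin(a),np.cos(a)]])
for n,uv,z in(("gL",(357,156),27),("gR",(478,158),27),("wallL",(352,172),31),("wallR",(482,172),31),("knob",(317,277),61)): print(n,(onplane(uv,z,K,T)[:2]-o)@M)
E
python3 -m creep '[[[0,0,0],[0,0,0],-1],[[0.0938,0.0445,0],[0,0,0],-1],[[0.0938,0.0445,0],[0,0,0],-1],[[0.0938,0.0445,0],[0,0,0],-1],[[0,0,0.04],[0,0,0],-1],[[0,0,0.03],[0,0,0],-1],[[0,0,0.02],[0,0,0],-1],[[0,0,0],[0,0,0],-1],[[0,0,0],[0,0,0],-1]]'
```

```text
gL [ 5.98706072 29.7537906 ]
gR [  4.88051192 -35.68081035]
wallL [-2.12985789 32.6058241 ]
wallR [ -2.17839085 -37.04133931]
knob [-50.49580691  51.45800146]
time_s: 11.38
ee_pos: [472.4, 21.0, 62.8]
ee_rot: [-0.0, 0.914, -0.406, 0.0]
force: [0.1, -0.1, 0.3]
gripper_width: -0.1
grip_force: 0.0
```

```bash
python3 -m creep '[[[0,0.004,0.03],[0,0,0],-1],[[0,0,0.025],[0,0,0],-1],[[0,0,0.015],[0,0,0],-1],[[0,0,0.006],[0,0,0],-1],[[0,0,0],[0,0,0],-1]]'
python3 -m creep '[[[0,0,0.001],[0,0,0],-1],[[0,0,0.001],[0,0,0],-1],[[0,0,0.001],[0,0,0],-1],[[0,0,0.001],[0,0,0],-1]]'
```

```text
time_s: 12.0
ee_pos: [471.0, 19.4, 31.8]
ee_rot: [0.0, 0.914, -0.406, -0.0]
force: [0.6, 0.8, 0.5]
gripper_width: -0.4
grip_force: 0.0
time_s: 12.5
ee_pos: [471.1, 19.5, 30.3]
ee_rot: [-0.0, 0.914, -0.406, 0.0]
force: [-0.5, 0.8, -0.3]
gripper_width: 0.4
grip_force: 0.0
```

```bash
python3 -m creep '[[[0,0,0.001],[0,0,0],-1],[[0,0,0.001],[0,0,0],-1],[[0,0,0.001],[0,0,0],-1],[[0,0,0.001],[0,0,0],-1]]'
```

```text
time_s: 13.0
ee_pos: [471.0, 19.4, 28.7]
ee_rot: [-0.0, 0.914, -0.406, -0.0]
force: [0.0, -0.3, -0.0]
gripper_width: -0.2
grip_force: 0.0
```

```bash
python3 -m creep '[[[0,0,0.001],[0,0,0],-1],[[0,0,0.001],[0,0,0],-1],[[0,0,0.001],[0,0,0],-1]]'
```

```text
time_s: 13.38
ee_pos: [471.0, 19.4, 27.5]
ee_rot: [-0.0, 0.914, -0.406, -0.0]
force: [0.8, -0.4, 0.3]
gripper_width: 0.3
grip_force: 0.0
```

```bash
python3 -m creep '[[[0,0,0.001],[0,0,0],-1],[[0,0,0.001],[0,0,0],-1]]'
```

```text
time_s: 13.62
ee_pos: [471.0, 19.4, 26.7]
ee_rot: [-0.0, 0.914, -0.406, -0.0]
force: [0.7, 0.0, -0.0]
gripper_width: -0.2
grip_force: 0.0
```

```bash
python3 -m creep '[[[0,0,0.001],[0,0,0],-1]]'
```

```text
time_s: 13.75
ee_pos: [471.0, 19.4, 26.3]
ee_rot: [-0.0, 0.914, -0.406, -0.0]
force: [-1.1, 0.7, 2.7]
gripper_width: -0.2
grip_force: 1.0
```

Contact. Build up to about 7 N.

```bash
python3 -m creep '[[[0,0,0.0008],[0,0,0],-1],[[0,0,0],[0,0,0],-1]]'
```

```text
time_s: 14.0
ee_pos: [471.0, 19.4, 26.3]
ee_rot: [0.0, 0.914, -0.406, -0.0]
force: [-2.8, 0.2, 3.4]
gripper_width: -0.2
grip_force: 1.9
```

```bash
python3 -m creep '[[[0,0,0.0015],[0,0,0],-1],[[0,0,0],[0,0,0],-1]]'
```

```text
time_s: 14.25
ee_pos: [471.3, 19.3, 26.3]
ee_rot: [0.0, 0.914, -0.406, 0.0]
force: [-4.1, -0.8, 7.0]
gripper_width: 0.3
grip_force: 3.5
```

```bash
python3 -m creep '[[[-0.004,0,0.0002],[0,0,0],-1],[[-0.004,0,0],[0,0,0],-1],[[-0.004,0,0],[0,0,0],-1],[[-0.004,0,0],[0,0,0],-1]]'
```

```text
time_s: 14.75
ee_pos: [467.5, 23.5, 26.3]
ee_rot: [0.0, 0.914, -0.406, 0.001]
force: [0.3, -4.2, 4.9]
gripper_width: -0.4
grip_force: 2.6
```

```bash
python3 -m creep '[[[-0.002,0,0.0012],[0,0,0],-1],[[-0.004,0,0],[0,0,0],-1],[[-0.004,0,0],[0,0,0],-1]]'; python3 - <<'E'
from h import *
im,d,K,T=shot("wrist","w4")
E
```

```text
time_s: 15.12
ee_pos: [465.1, 26.3, 26.3]
ee_rot: [0.0, 0.914, -0.406, 0.001]
force: [-0.1, -3.8, 7.5]
gripper_width: -0.1
grip_force: 3.6
```

View pics/w4.png

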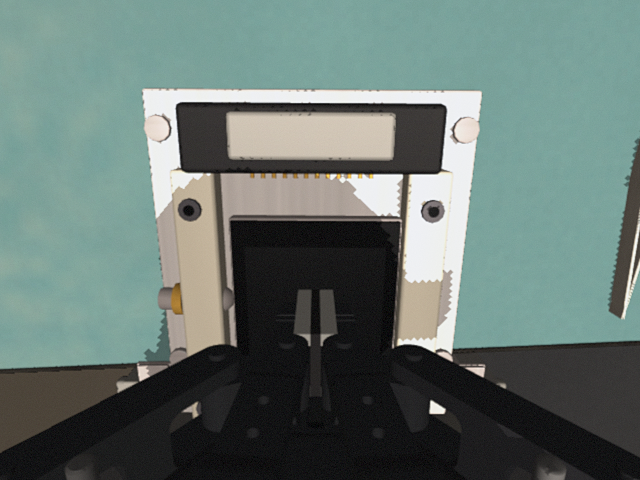

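The module's rear glass edge is at row ~217, with the fingertip on the centre line; check how far it has moved.

```bash
python3 - <<'E'
from h import *
im,d,K,T=load("w4")
o=np.array([429.1,69.2]);a=np.radians(-47.9);M=np.array([[np.cos(a),-np.sin(a)],[np.sin(a),np.cos(a)]])
for n,uv,z in(("rearglass",(315,218),27),("block foot",(315,174),50),("L",(232,240),27),("R",(398,240),27)): print(n,(onplane(uv,z,K,T)[:2]-o)@M)
print((bot.state()["ee_pos"][:2]-o)@M)
E
```

```text
rearglass [91.82025761 -2.71379854]
block foot [110.74044006  -2.71335055]
L [83.25279432 28.81568949]
R [ 83.27405695 -34.2471348 ]
[55.73669016 -2.07378269]
```

```bash
python3 -m creep '[[[-0.005,0,0],[0,0,0],-1],[[-0.005,0,0],[0,0,0],-1],[[-0.005,0,0],[0,0,0],-1],[[-0.005,0,0],[0,0,0],-1],[[-0.005,0,0],[0,0,0],-1]]'; python3 - <<'E'
from h import *
im,d,K,T=shot("wrist","w5")
g=im[:,:,1].astype(int)
o=np.array([429.1,69.2]);a=np.radians(-47.9);M=np.array([[np.cos(a),-np.sin(a)],[np.sin(a),np.cos(a)]])
for f in("w4","w5"):
    i,d,K,T=load(f); c=i[176:300,260:290].mean((1,2)); v=176+np.argmax(-np.diff(c)); print(f,v,(onplane((275,v),27,K,T)[:2]-o)@M,(T[:2,3]-o)@M)
E
```

```text
time_s: 15.8
ee_pos: [458.4, 33.8, 26.3]
ee_rot: [0.0, 0.914, -0.406, 0.002]
force: [-0.4, -4.4, 6.9]
gripper_width: -0.0
grip_force: 3.5
w4 220 [91.04862418 12.262046  ] [124.28775079  -2.7346159 ]
w5 214 [83.30087117 12.34580212] [114.25162193  -2.63526426]
```

```bash
python3 -m creep '[[[-0.004,0,0.0006],[0,0,0],-1],[[-0.005,0,0],[0,0,0],-1],[[-0.005,0,0],[0,0,0],-1],[[-0.005,0,0],[0,0,0],-1],[[-0.005,0,0],[0,0,0],-1],[[-0.005,0,0],[0,0,0],-1]]'; python3 - <<'E'
from h import *
im,d,K,T=shot("wrist","w6")
o=np.array([429.1,69.2]);a=np.radians(-47.9);M=np.array([[np.cos(a),-np.sin(a)],[np.sin(a),np.cos(a)]])
for f in("w5","w6"):
    i,d,K,T=load(f); c=i[176:300,260:290].mean((1,2)); v=176+np.argmax(-np.diff(c)); print(f,v,(onplane((275,v),27,K,T)[:2]-o)@M,(T[:2,3]-o)@M)
E
```

```text
time_s: 16.6
ee_pos: [451.0, 42.7, 26.3]
ee_rot: [-0.0, 0.914, -0.406, 0.002]
force: [1.8, -4.1, 7.1]
gripper_width: -0.1
grip_force: 3.5
w5 214 [83.30087117 12.34580212] [114.25162193  -2.63526426]
w6 219 [69.84048126 12.8507529 ] [102.67485185  -2.33474152]
```

```bash
python3 -m creep '[[[-0.005,0,0.0003],[0,0,0],-1],[[-0.005,0,0],[0,0,0],-1],[[-0.005,0,0],[0,0,0],-1],[[-0.005,0,0],[0,0,0],-1],[[-0.005,0,0],[0,0,0],-1],[[-0.005,0,0],[0,0,0],-1]]'
```

```text
time_s: 17.4
ee_pos: [443.2, 52.1, 26.3]
ee_rot: [-0.001, 0.914, -0.406, 0.002]
force: [0.9, -2.0, 7.6]
gripper_width: 0.1
grip_force: 3.8
```

```bash
python3 -m creep '[[[-0.005,0,0],[0,0,0],-1],[[-0.005,0,0],[0,0,0],-1],[[-0.005,0,0],[0,0,0],-1],[[-0.005,0,0],[0,0,0],-1],[[-0.005,0,0],[0,0,0],-1],[[-0.005,0,0],[0,0,0],-1]]'
```

```text
time_s: 18.15
ee_pos: [435.1, 61.3, 26.3]
ee_rot: [-0.001, 0.914, -0.406, 0.002]
force: [1.2, -2.1, 7.3]
gripper_width: -0.0
grip_force: 3.7
```

```bash
python3 -m creep '[[[-0.005,0,0],[0,0,0],-1],[[-0.005,0,0],[0,0,0],-1],[[-0.006,0,0],[0,0,0],-1],[[-0.008,0,0],[0,0,0],-1],[[-0.01,0,0],[0,0,0],-1],[[-0.01,0,0],[0,0,0],-1],[[-0.01,0,0],[0,0,0],-1],[[-0.01,0,0],[0,0,0],-1],[[0,0,0],[0,0,0],-1]]'
python3 - <<'E'
from h import *
im,d,K,T=shot("wrist","w7"); im2=shot("scene","s1")[0]
cv2.imwrite("pics/m.png",np.vstack([im[:,:,::-1],im2[150:450,:,::-1]])[:, :][::1] if 0 else cv2.resize(np.hstack([im,im2])[:,:,::-1],(800,300)))
E
```

```text
time_s: 19.27
ee_pos: [415.7, 80.1, 23.6]
ee_rot: [0.0, 0.914, -0.406, -0.001]
force: [-0.9, -0.6, -0.7]
gripper_width: 0.2
grip_force: 0.0
```

View pics/m.png

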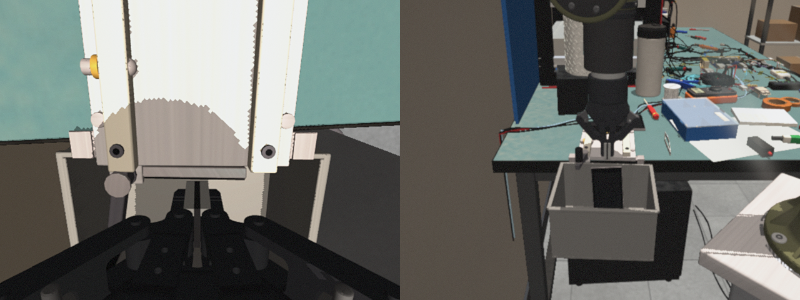

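```bash
python3 -m creep '[[[0,0,-0.06],[0,0,0],-1],[[0,0,-0.07],[0,0,0],-1],[[0,0,-0.06],[0,0,0],0],[[-0.038,-0.07,0],[0,0,0],0],[[-0.038,-0.07,0],[0,0,0],0],[[0,0,0],[0,0,0.034],0],[[0,0,0],[0,0,0.034],0],[[0,0,0],[0,0,0],0]]'
python3 - <<'E'
from h import *
im,d,K,T=shot("wrist","w8"); im2=shot("scene","s2")[0]
cv2.imwrite("pics/m2.png",np.hstack([cv2.resize(im,(400,300)),cv2.resize(im2[200:440,160:480],(400,300))])[:,:,::-1])
i=(T@np.linalg.inv(np.array(bot.calibration("wrist")["T_tool_cam"])))[:3,3];print(i)
E
```

```text
time_s: 20.38
ee_pos: [437.7, 139.8, 100.3]
ee_rot: [0.0, 0.865, -0.501, 0.0]
force: [-0.4, -0.1, -0.3]
gripper_width: 42.8
grip_force: 0.0
[437.68911059 139.8448147  100.28034573]
```

View pics/m2.png

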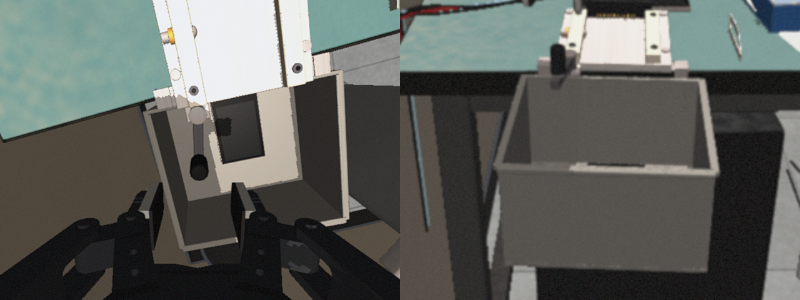

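The module lies flat in the bin; the bed is empty, and the open latch's knob is centred between the fingers. Descend and grip.

```bash
python3 -m creep '[[[0,0,0.05],[0,0,0],0],[[0,0,0.05],[0,0,0],0],[[0,0,0.035],[0,0,0],0],[[0,0,0.018],[0,0,0],0],[[0,0,0],[0,0,0],-1],[[0,0,0],[0,0,0],-1],[[0,0,0],[0,0,0],-1],[[0,0,0],[0,0,0],-1]]' 30
```

```text
time_s: 21.48
ee_pos: [436.4, 139.3, 39.8]
ee_rot: [0.001, 0.865, -0.501, -0.001]
force: [-7.6, -2.8, 5.0]
gripper_width: 14.1
grip_force: 29.5
```

```bash
python3 -m creep '[[[0.0004,0.00915,0],[0,0,-0.0278],-1],[[0.0004,0.00915,0],[0,0,-0.0278],-1],[[0.0004,0.00915,0],[0,0,-0.0278],-1],[[0.0004,0.00915,0],[0,0,-0.0278],-1],[[0.0004,0.00915,0],[0,0,-0.0278],-1],[[0.0004,0.00915,0],[0,0,-0.0278],-1],[[0.0004,0.00915,0],[0,0,-0.0278],-1],[[0.0004,0.00915,0],[0,0,-0.0278],-1],[[0.0004,0.00915,0],[0,0,-0.0278],-1],[[0.0004,0.00915,0],[0,0,-0.0278],-1]]'
```

```text
time_s: 22.72
ee_pos: [417.2, 110.8, 39.9]
ee_rot: [-0.0, 0.996, -0.087, 0.0]
force: [-0.2, -1.1, -1.1]
gripper_width: 13.8
grip_force: 29.3
```

```bash
python3 -m creep '[[[0.0004,0.00915,0],[0,0,-0.0278],-1],[[0.0004,0.00915,0],[0,0,-0.0278],-1],[[0.0004,0.00915,0],[0,0,-0.0278],-1],[[0.0004,0.00915,0],[0,0,-0.0278],-1],[[0.0004,0.00915,0],[0,0,-0.0278],-1],[[0.0004,0.00915,0],[0,0,-0.0278],-1],[[0.0004,0.00915,0],[0,0,-0.0278],-1],[[0.0004,0.00915,0],[0,0,-0.0278],-1],[[0.0004,0.00915,0],[0,0,-0.0278],-1]]'
```

```text
time_s: 23.85
ee_pos: [424.5, 79.9, 39.9]
ee_rot: [-0.0, 0.954, 0.301, 0.001]
force: [1.7, 1.6, -2.7]
gripper_width: 14.1
grip_force: 29.2
```

```bash
python3 -m creep '[[[0.0004,0.00915,0],[0,0,-0.0278],-1],[[0,0.005,0],[0,0,-0.0139],-1],[[0,0.004,0],[0,0,0],-1],[[0,0,0],[0,0,0],-1]]'
```

```text
time_s: 24.35
ee_pos: [427.5, 76.5, 39.8]
ee_rot: [-0.003, 0.932, 0.362, -0.0]
force: [-11.7, 10.7, 3.7]
gripper_width: 14.2
grip_force: 30.3
```

```bash
python3 -m creep '[[[0,-0.006,0],[0,0,0],-1],[[0,0,0],[0,0,0],0],[[0,0,0],[0,0,0],0],[[0,0,0],[0,0,0],0],[[0,0,-0.04],[0,0,0],0],[[0,0,-0.12],[0,0,0],0],[[0,0,-0.12],[0,0,0],0],[[0,0,-0.12],[0,0,0],0],[[0,0,0],[0,0,0],0]]'
python3 - <<'E'
from h import *
im,d,K,T=shot("wrist","w9"); im2=shot("scene","s3")[0]
cv2.imwrite("pics/m3.png",np.hstack([cv2.resize(im,(400,300)),cv2.resize(im2[150:450,120:520],(400,300))])[:,:,::-1])
E
```

```text
time_s: 25.48
ee_pos: [428.7, 76.1, 205.0]
ee_rot: [-0.0, 0.932, 0.362, 0.004]
force: [-0.4, 0.7, 0.5]
gripper_width: 42.7
grip_force: 0.0
```

View pics/m3.png

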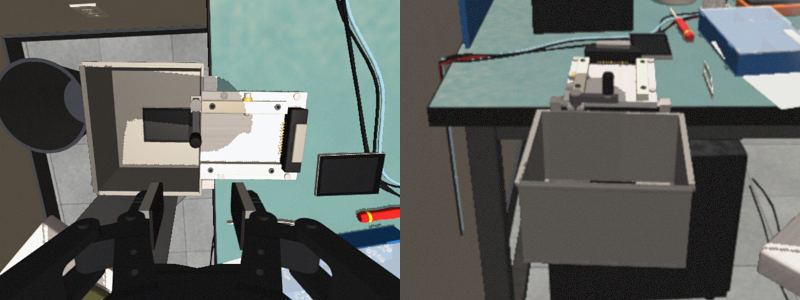

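The latch lies across the mouth again, the module is flat in the bin, the spare is untouched and the gripper is clear.

```bash
python3 -c "
from workcell import bot
print(bot.finish_job())"
```

```text
the job is handed in; nothing more can be done
None
```

The job is handed in at about 25.6 s: the dead module lies flat in the bin, the latch was pushed back to its shut stop, the spare was not touched, and the highest reading while pressing the glass was about 7.6 N.

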